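Load a sprung carrier at the microtome bench

TASK

Load the slide tray, the round tin and the eight-sided box from the deck into the carrier, one in each bay: slide each in against its spring plate until its tail end clears the sill, and press the tail down behind it, so that the thing lies flat in the bay and the spring holds it there. Press gently enough that no spring plate is driven back to its stop, and leave the mailer, the bottle and the brush where they are.

Things in the scene. Friction and masses are not known exactly. Their poses are not given: they have to be found in the camera images.
- carrier: Fixed white carrier, 390 mm deep (x), 450 wide (y). Origin: bench level, mid width, under the sill line; +x points into the bays, away from the robot. x = -250 to 0 mm is a flat deck, its top 30 mm above the bench; at x = 0, the sill, it steps down 8 mm to three bays side by side. Back wall at x = 130 to 140, 52 mm tall. Low walls along the deck, 46 mm tall, inner faces at y = +-213.
- bay_left (a point): Middle of the left (+y) bay's mouth: on the sill line at deck height (30 mm), 140 mm to +y of the carrier's middle, axes as the carrier. Each bay is 112 mm wide, open to the deck, its floor 22 mm above the bench. At its far end stands an upright steel spring plate, 96 mm wide, top 46 mm above the bench, its face 94 mm from the sill when relaxed: 6 mm too short for the things.
- bay_middle (a point): The same for the middle bay. Dividers 28 mm wide, tops 50 mm above the bench, stand between the bays; their tapered noses (tops 50 mm or lower) reach 40 mm out over the deck.
- bay_right (a point): The same for the right bay, 140 mm to -y of the middle one.
- plate_left (a joint): How far the left bay's spring plate is pushed back (m): 0 relaxed, 0.006 with a thing seated, stops dead at 0.018. Spring: about 5 N to start it, 7 N at 0.006, 8.5 N at 0.011.
- plate_middle (a joint): The same for the middle bay. The springs are strong enough that a tail merely pushed past the sill is held up by friction: it must be pressed down the 8 mm.
- plate_right (a joint): The same for the right bay.
- slide_tray: Grey rectangular tray of glass slides, 100 mm (x) by 94 mm (y), 30 mm tall with a 5 mm rim around a 22 mm deep solid bed, about 0.28 kg. Origin: centre of its underside, z up. Starts on the deck before one of the bays, its x roughly towards the bay.
- tin: Round closed steel tin, 100 mm in diameter, 32 mm tall, about 0.3 kg. Origin: centre of its underside, z up.
- block_box: Beige eight-sided closed box: 100 mm (x) by 96 mm (y) with corners cut 18 mm, 34 mm tall, about 0.32 kg. Origin: centre of its underside, z up; its 60 mm wide flat ends face +x and -x, towards and away from the bay.
- mailer: Bystander: blue slide mailer, 90 x 40 x 34 mm, on the bench beside the carrier; origin at the centre of its underside.
- bottle: Bystander: brown bottle, 60 mm in diameter, 130 mm tall; origin at the centre of its underside.
- brush: Bystander: brush, 180 mm long, lying on the bench.
Things that resemble listed ones, but are neither listed nor needed, are in the scene too. What is shaped like the tin but orange is not meant. What is shaped like the slide_tray but pink is not meant.

How it is judged (in metres and radians):
At the end, for the whole second after the job is handed in: Each of the three things lies flat (within 0.04 rad) and at rest on a bay floor (underside 18 to 24.5 mm above the bench), its tail behind the sill: its centre 44 to 60 mm beyond the sill line. The mailer, bottle and brush are within 30 mm of where they began (x of slide_tray in the frame of carrier between 0.044 and 0.06 m and y of slide_tray in the frame of carrier between -0.2 and 0.2 m and z of slide_tray in the frame of carrier between 0.018 and 0.0245 m and angle between each of slide_tray, tin, block_box's own z axis and vertical below 0.04 rad and linear speed of each of slide_tray, tin, block_box below 0.02 m/s and x of tin in the frame of carrier between 0.044 and 0.06 m and y of tin in the frame of carrier between -0.2 and 0.2 m and z of tin in the frame of carrier between 0.018 and 0.0245 m and x of block_box in the frame of carrier between 0.044 and 0.06 m and y of block_box in the frame of carrier between -0.2 and 0.2 m and z of block_box in the frame of carrier between 0.018 and 0.0245 m and distance of each of mailer, bottle, brush from where it was at the start of the episode below 0.03 m); the robot touches nothing.
It fails at once if a spring plate is driven back to its stop (pushed back more than 16 mm) (value of joint any of plate_left, plate_middle, plate_right above 0.016 m).
It fails at once if the mailer, bottle or brush is moved more than 30 mm (distance of any of mailer, bottle, brush from where it was at the start of the episode above 0.03 m).
It also fails if it takes over 72 s, if anything falls off the work surface, if the arm or the gripper's body presses on something with over 40 N, if the wrist force passes 120 N, or if a joint passes its speed limit or range.

ROBOT

A 6-joint arm with a two-finger parallel gripper is mounted at the origin on the work surface. World frame = base frame: x ahead of the robot, y to its left, z up, the work surface at z = 0. Lengths are in mm, angles in rad, forces in N, time in s.
With the tool pointing down it reaches from about 350 to 850 mm from the base axis. Payload 8.1 kg.
Tool frame: the origin (TCP) lies between the finger pads; the fingertips stand 25 mm ahead of it and the grasp point (between the pads) lies 6 mm ahead of it (bot.finger_overhang is the distance from the TCP to the fingertips, in mm); y points along the fingers, z is the direction in which the jaws open and shut, and the axes are right-handed (so a half turn about y gives the same grasp; the last joint's range is limited). The gripper opens to 85 mm and grips with 20 to 120 N. Pads are 22 mm wide; open, the fingers measure 114 mm over their backs; the gripper's body (76 mm by 85 mm) begins 54 mm behind the grasp point. The pads swing forward as they close: fully open they stand 13 mm farther back than shut.
Start: joints at [1.231, 0.13, 1.488, -0, 1.523, -0.085], TCP at [151.209, 580.639, 256.292] pointing down, gripper open.
Joint ranges: [-2.96, 2.96], [-0.89, 2.26], [0.02, 2.5], [-1.34, 4.48], [0, 2.73], [-2.66, 2.66]. Speed limits (rad/s): [2.39, 2.39, 2.79, 3.14, 3.14, 3.14].

INTERFACE

Orientations are given as a rotation vector (axis times angle).
In Python, from station import bot, imaging gives the robot as it stands.
- The arm moves only by the tool play_rows, never from a script. Its argument "motion" is a list of rows, each a list of 3 entries, a list of its own where there are three numbers: the shift along the world's x, y, z as a fraction of full scale, then the turn about the world's z as a fraction of full scale, then the closure, from 0 (fully open) to 1 (shut). In form: [[[tx, ty, tz], twist, grip], ...]. A call has 1 to 20 rows; each row shifts and turns the commanded pose from where the row before left it; what a row does not reach is not made up. Full scale, the value 1, is 0.2 m for a shift and 180 degrees for a turn. A row lasts 1/12 s, in which the tool goes at most 41.7 mm and 7.16 degrees, less where a joint would pass 70% of its speed; a pose out of reach is approached as far as the arm can. A call with a number of a shift or a turn outside -1 to 1 is refused whole. A call with a gripper value outside its range is refused whole. The fingers move at their own pace and stop on an object; the grip force is fixed at half the most. Time passes only in rows, so rows that do not move let the fingers close. It gives the time, the measured TCP pose, the force and the opening at its end, in the units of the state.
- bot.state(): the state, without advancing time (a new reading comes with each control period).
- imaging.snapshot(name): name is "scene" or "side" or "wrist"; returns a dict with "img" (480x640x3 uint8, blue, green, red), "depth" (480x640 float32, mm along the optical axis (not along the pixel's ray), 0 where there is no reading), "K" (3x3 intrinsics, pixels), "eye" and "rotation" of the camera in the world. Camera axes: x right, y down, z forward; pixel columns grow to the right and rows downward; lengths in mm; the calibration is good to about 2 mm. A picture is of the moment at which its call begins.
- bot.sign_off(): hands the job in, once; it reports no verdict.
The state is a dict: "time": time; "qpos": joint angles; "joint_vel": joint speeds; "joint_efforts": joint torques, N m; "tool_pos": TCP position; "eef_rot": TCP orientation; "contact_force": force on the tool from outside, world axes, zero at the start; "ft_torque": the same for the moment, N m; "gripper_width": finger opening in mm.
Only numpy, scipy, OpenCV 4.12 (cv2) and the standard library are available. Lean on these libraries where they do the work, as an engineer would, in place of code of your own. Each camera call takes 0.05 s, during which the arm holds its last target. There are 200 camera calls.

## Working session

There is one attempt and no reset: what is moved stays moved. The work goes in short steps, Python scripts to look and compute and a tool call to move; the robot and the scene stay as the last step left them, time stands still between calls to the robot, and variables do not carry over. Pictures are saved under pics/ and viewed, about 8 in all and at most 12, crops included, and the job is handed in when it is done.

Besides the shell and the picture viewer there is one more tool, called after "Request:" by a JSON object that holds its "name" and its "arguments", one argument or row to a line. play_rows: Moves the arm, as the interface text tells. Its arguments: {"type":"object","properties":{"motion":{"type":"array","items":{"type":"array"}}},"required":["motion"]}

```bash
mkdir -p pics; ls
cat > h.py <<'E'
import numpy as np, cv2
from station import bot, imaging
def snap(n):
    return imaging.snapshot(n)
def world(s):
    d=s["depth"];K=s["K"];v,u=np.mgrid[:480,:640]
    p=np.stack([(u-K[0,2])*d/K[0,0],(v-K[1,2])*d/K[1,1],d],-1)
    return p@np.array(s["rotation"]).T+np.array(s["eye"])
E
python3 - <<'E'
from h import *
for n in("scene","side"):
    s=snap(n);cv2.imwrite(f"pics/{n}0.png",s["img"]);np.savez(f"{n}0.npz",**{k:np.array(v) for k,v in s.items()})
    print(n,s["eye"],s["rotation"],s["K"])
print(bot.state())
E
```

```text
pics
scene [1075.15762258  565.0678886   795.14399451] [-0.97855192 -2.41298944  1.06670866] [[500.96448987   0.         323.8224909 ]
 [  0.         500.96448987 242.10778622]
 [  0.           0.           1.        ]]
side [-375.84312685 -780.14878085  848.34869488] [-2.00885543  0.89675569 -0.47299405] [[566.31502819   0.         325.92075559]
 [  0.         566.31502819 245.02672698]
 [  0.           0.           1.        ]]
{'time': 0.1, 'qpos': array([ 1.23061233e+00,  1.31054871e-01,  1.48917744e+00, -4.78897490e-06,
        1.52297233e+00, -8.54384091e-02]), 'joint_vel': array([-0.00019501, -0.00183408, -0.00339668, -0.00052933, -0.00051777,
        0.00124382]), 'joint_efforts': array([ 2.15168671e-03, -5.70954823e+01, -5.01937723e+01, -6.31501916e-05,
        8.22512840e-03,  2.79042581e-06]), 'tool_pos': array([151.05315124, 580.21592869, 255.3637872 ]), 'eef_rot': array([-1.56310786,  0.20028637, -0.19975763]), 'contact_force': array([-0.49692457, -0.5164323 , -0.27123361]), 'ft_torque': array([ 0.00761652, -0.01002424,  0.00521393]), 'gripper_width': 85.4932831574537}
```

View pics/scene0.png

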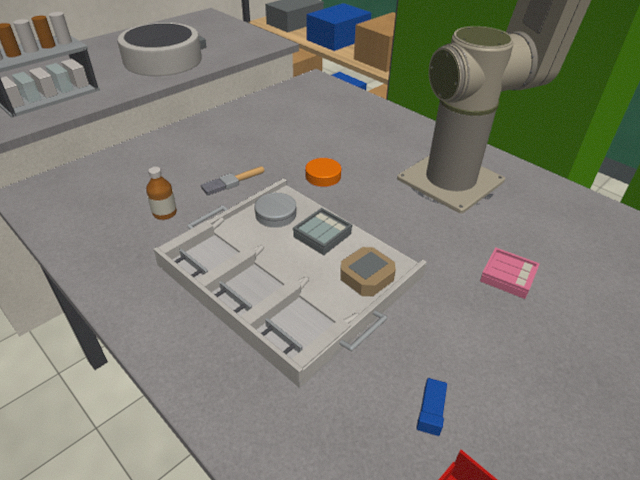

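View pics/side0.png

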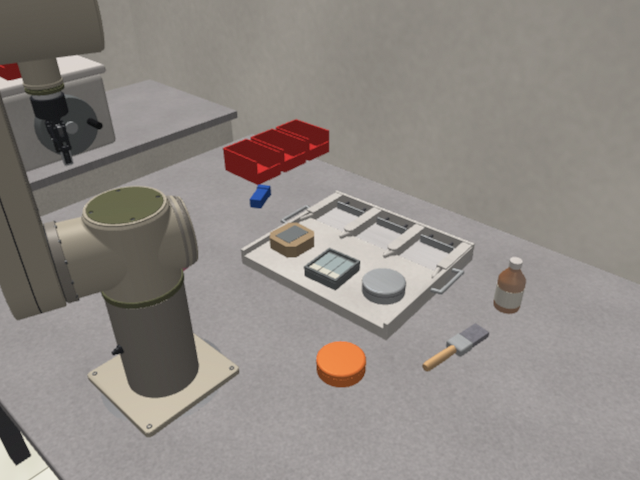

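The scene view shows the grey tin at (275,209), the grey tray at (322,230) and the beige box at (368,270), all on the deck. The decoys are an orange tin at (323,172) and a pink tray at (509,272), both on the bench. The grey tin and grey tray fit the description by colour and because they stand on the deck. The bays are at about (200,255), (245,290) and (300,325).

```bash
cat > h.py <<'E'
import numpy as np, cv2
from scipy.spatial.transform import Rotation as R
from station import bot, imaging
def snap(n):
    return imaging.snapshot(n)
def world(s):
    d=s["depth"];K=s["K"];v,u=np.mgrid[:480,:640]
    p=np.stack([(u-K[0,2])*d/K[0,0],(v-K[1,2])*d/K[1,1],d],-1)
    r=np.array(s["rotation"]); r=R.from_rotvec(r).as_matrix() if r.size==3 else r
    return p@r.T+np.array(s["eye"])
def bev(P,img,x0=250,x1=750,y0=-300,y1=300,f=1.2):
    pass
E
python3 - <<'E'
from h import *
for n,px in(("scene",[(275,209),(322,230),(368,268),(323,170),(240,310),(160,195),(432,405),(220,185),(300,370)]),("side",[(384,282),(332,266),(292,235),(470,247),(340,195),(245,255),(386,325)])):
    s=dict(np.load(f"{n}0.npz"));P=world(s)
    for u,v in px: print(n,(u,v),P[v,u].round(1))
    # white carrier pixels heights
    img=s["img"].astype(int);z=P[...,2]
    m=(z>26)&(z<34)&(P[...,0]>200)&(P[...,0]<900)&(abs(P[...,1])<500)&(img.min(-1)>140)
    m=m.astype(np.uint8);k,l,st,c=cv2.connectedComponentsWithStats(m)
    i=1+st[1:,4].argmax();q=P[l==i]
    print(st[i],np.median(q[:,2]),cv2.minAreaRect(q[:,:2].astype(np.float32)))
    m=(z>6)&(z<56)&(P[...,0]>200)&(P[...,0]<900)&(abs(P[...,1])<500)&(img.min(-1)>110)
    k,l,st,c=cv2.connectedComponentsWithStats(m.astype(np.uint8))
    i=1+st[1:,4].argmax();q=P[l==i]
    print(st[i],cv2.minAreaRect(q[:,:2].astype(np.float32)),cv2.boxPoints(cv2.minAreaRect(q[:,:2].astype(np.float32))))
s=dict(np.load("scene0.npz"))
cv2.imwrite("pics/crop1.png",cv2.resize(s["img"][150:390,150:440],None,fx=2.5,fy=2.5,interpolation=cv2.INTER_CUBIC))
E
```

```text
scene (275, 209) [ 492.5 -168.4   63.8]
scene (322, 230) [458.  -45.3  54.9]
scene (368, 268) [480.8 114.   63.5]
scene (323, 170) [ 261.  -241.4   32.3]
scene (240, 310) [7.285e+02 2.000e-01 3.460e+01]
scene (160, 195) [ 665.5 -385.5   74.9]
scene (432, 405) [620.5 386.   29.1]
scene (220, 185) [ 492.6 -396.    14.7]
scene (300, 370) [744.4 192.1  51.8]
[ 214  185  204  136 8225] 29.64361320620651 ((493.0980224609375, -47.55364990234375), (251.56809997558594, 422.9800720214844), 2.392307996749878)
[  153   179   273   208 22047] ((562.7388305664062, -39.50830078125), (392.6194152832031, 510.1943664550781), 2.4056098461151123) [[ 355.89478  207.12427]
 [ 377.30945 -302.62048]
 [ 769.5829  -286.14087]
 [ 748.1682   223.60388]]
side (384, 282) [ 469.8 -191.    61.9]
side (332, 266) [448.2 -52.4  51.7]
side (292, 235) [472.2 106.1  60.7]
side (470, 247) [ 748.9 -252.8   44.9]
side (340, 195) [731.9 167.5  48.4]
side (245, 255) [362.8 167.6  26.5]
side (386, 325) [ 371.5 -271.8   45.9]
[ 245  218  189  110 5406] 28.349239449997185 ((488.97589111328125, -40.23687744140625), (252.68601989746094, 429.89581298828125), 1.957590937614441)
[  240   191   234   138 11008] ((559.4847412109375, -25.065185546875), (396.50750732421875, 484.2922058105469), 2.5895938873291016) [[ 350.4929   207.87622]
 [ 372.374   -275.9214 ]
 [ 768.47656 -258.0066 ]
 [ 746.59546  225.79102]]
```

View pics/crop1.png

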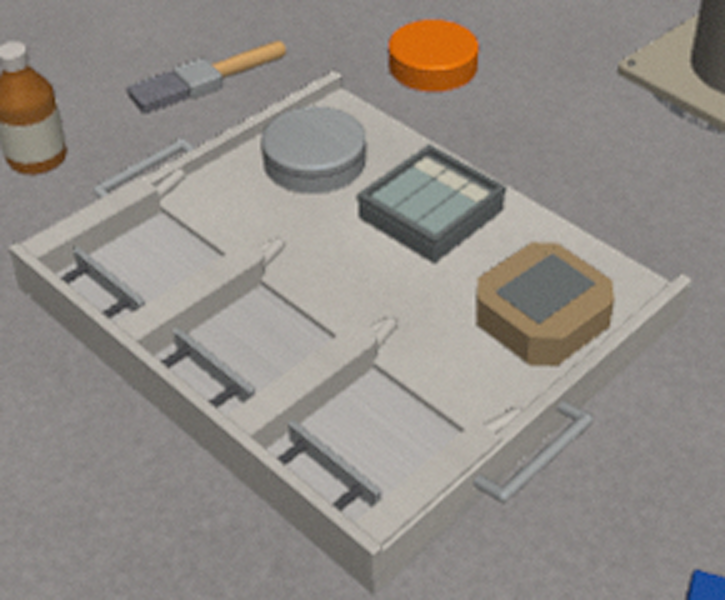

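The crop confirms it: the closed grey tin, the grey slide tray and the beige box are on the deck, one before each bay. I'll move over the carrier for a wrist view.

Request:
{"name": "play_rows", "arguments": {
  "motion": [
    [[0.08, -0.155, 0.03], 0, 0.6],
    [[0.08, -0.155, 0.03], 0, 0.6],
    [[0.08, -0.155, 0.03], 0, 0.6],
    [[0.08, -0.155, 0.03], 0, 0.6],
    [[0.08, -0.155, 0.03], 0, 0.6],
    [[0.08, -0.155, 0.03], 0, 0.6],
    [[0.08, -0.155, 0.03], 0, 0.6],
    [[0.08, -0.155, 0.03], 0, 0.6],
    [[0.08, -0.155, 0.03], 0, 0.6],
    [[0.08, -0.155, 0.03], 0, 0.6],
    [[0.08, -0.155, 0.03], 0, 0.6],
    [[0.08, -0.155, 0.03], 0, 0.6],
    [[0.08, -0.155, 0.03], 0, 0.6],
    [[0.08, -0.155, 0.03], 0, 0.6],
    [[0.08, -0.155, 0.03], 0, 0.6],
    [[0.08, -0.155, 0.03], 0, 0.6],
    [[0.08, -0.155, 0.03], 0, 0.6],
    [[0.08, -0.155, 0.03], 0, 0.6],
    [[0.08, -0.155, 0.03], 0, 0.6],
    [[0.08, -0.155, 0.03], 0, 0.6]
  ]
}}

```text
time: 1.77
tool_pos: [471.5, -41.2, 376.2]
eef_rot: [-1.561, 0.201, -0.2]
contact_force: [0.1, 0.8, -0.2]
gripper_width: 34.0
```

Run:
```python
from h import *
st=bot.state();print(st["time"],st["tool_pos"],st["gripper_width"],st["contact_force"]);print(R.from_rotvec(st["eef_rot"]).as_matrix().round(3))
s=snap("wrist");cv2.imwrite("pics/w0.png",s["img"]);np.savez("w0.npz",**{k:np.array(v) for k,v in s.items()});print(s["eye"],R.from_rotvec(s["rotation"]).as_matrix().round(3))
```

```text
1.7667 [471.50431671 -41.17626469 376.22365566] 34.010863338385555 [ 0.12852064  0.8420171  -0.17044575]
[[ 0.968 -0.     0.252]
 [-0.252  0.     0.968]
 [-0.    -1.     0.   ]]
[398.70878411 -24.00660508 495.22922955] [[ 0.251  0.924  0.287]
 [ 0.968 -0.24  -0.075]
 [-0.001  0.297 -0.955]]
```

View pics/w0.png

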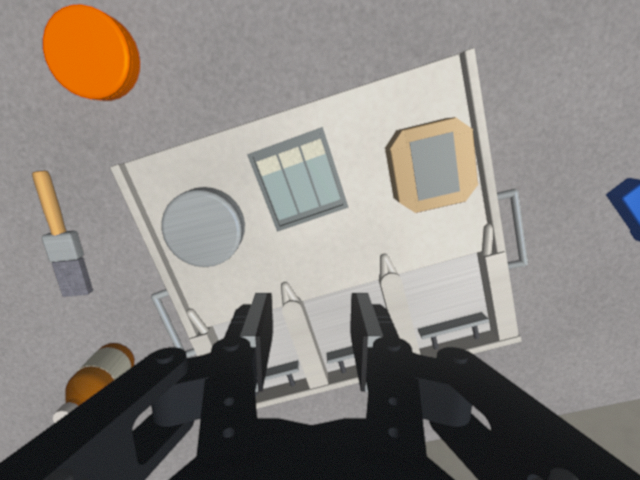

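```bash
cat > meas.py <<'E'
from h import *
def load(n): return dict(np.load(n))
def toC(p,c): # world xy -> carrier
    ox,oy,a=c; M=np.array([[np.cos(a),np.sin(a)],[-np.sin(a),np.cos(a)]]); return (p-np.array([ox,oy]))@M.T
def toW(p,c):
    ox,oy,a=c; M=np.array([[np.cos(a),-np.sin(a)],[np.sin(a),np.cos(a)]]); return np.array(p)@M.T+np.array([ox,oy])
E
python3 - <<'E'
from meas import *
for n in("w0","scene0","side0"):
    s=load(n+".npz");P=world(s);z=P[...,2];c=[618,-42,np.radians(2.4)]
    img=s["img"]
    for it in range(3):
        q=toC(P[...,:2],c);x,y=q[...,0],q[...,1]
        # rear deck edge: per y-bin min x of deck-height points
        reg=(z>22)&(z<38)&(abs(y)<205)&(x>-270)&(x<-60)
        e=[]
        for b in range(-200,200,8):
            m=reg&(y>b)&(y<b+8)
            if m.sum()>10:e.append((b+4,np.percentile(x[m],1)))
        e=np.array(e);f=np.polyfit(e[:,0],e[:,1],1)
        wl=[]
        for sg in(1,-1):
            m=(z>41)&(z<50)&(sg*y>205)&(sg*y<232)&(x>-240)&(x<-60);wl.append((m.sum(),np.median(y[m]) if m.sum() else None,np.polyfit(x[m],y[m],1)[0] if m.sum()>50 else None))
        # sill: deck/bay transition in z
        dm=(z>15)&(z<40)&(abs(y)<80)
        bayz=[np.median(z[(abs(y-k)<40)&(x>20)&(x<80)]) for k in(-140,0,140)]
        deckz=np.median(z[(abs(y)<200)&(x>-70)&(x<-45)])
        print(n,np.round(c,4),'edge slope',f[0],'x at0',f[1],'walls',wl,'bay z',np.round(bayz,1),'deck',round(float(deckz),1))
        sh=np.array([f[1]+250, np.mean([w[1] for w in wl]) if all(w[0]>50 for w in wl) else 0])
        o=toW(sh,c);c=[o[0],o[1],c[2]-f[0]]
E
```

```text
w0 [ 6.18e+02 -4.20e+01  4.19e-02] edge slope -0.0010892557919248344 x at0 -248.36871177514035 walls [(np.int64(1794), np.float64(219.68033499125238), np.float64(0.0005378938203451181)), (np.int64(1482), np.float64(-214.2724000982994), np.float64(0.0013296670405370747))] bay z [23.7 23.6 23.5] deck 31.6
w0 [ 6.195166e+02 -3.923010e+01  4.300000e-02] edge slope -3.517664542637168e-05 x at0 -250.00049363891407 walls [(np.int64(1790), np.float64(217.17083673842205), np.float64(-0.0005234265419246484)), (np.int64(1478), np.float64(-216.81168715823213), np.float64(2.1726497619508213e-05))] bay z [23.7 23.6 23.5] deck 31.6
w0 [ 6.195084e+02 -3.905070e+01  4.300000e-02] edge slope -2.5025706495772067e-05 x at0 -250.0048950564742 walls [(np.int64(1789), np.float64(216.9975668458214), np.float64(-0.00046457623970308666)), (np.int64(1478), np.float64(-216.98816492170175), np.float64(-1.3273112726039852e-05))] bay z [23.7 23.6 23.5] deck 31.6
scene0 [ 6.18e+02 -4.20e+01  4.19e-02] edge slope -0.0005313972979314193 x at0 -244.9702194971338 walls [(np.int64(415), np.float64(224.48280757043128), n
[... 1029 characters left out ...]
p.float64(-0.0009307078735066614))] bay z [19.6 19.7 19.8] deck 28.0
side0 [ 6.135579e+02 -3.805720e+01  4.320000e-02] edge slope 0.000457214510563277 x at0 -249.99819982243832 walls [(np.int64(146), np.float64(219.1396309166255), np.float64(0.019887463622510326)), (np.int64(282), np.float64(-218.7084056435124), np.float64(-0.0049607152098621815))] bay z [19.6 19.7 19.8] deck 28.0
side0 [ 6.135503e+02 -3.784170e+01  4.280000e-02] edge slope -6.643511263061542e-05 x at0 -249.99865388139347 walls [(np.int64(146), np.float64(218.84538712850235), np.float64(0.020342216499629327)), (np.int64(282), np.float64(-218.9780899603469), np.float64(-0.004505885730113603))] bay z [19.6 19.7 19.8] deck 28.0
```

```bash
cat >> meas.py <<'E'
C=[619.5,-39.,0.043]
def objs(s,c=C,lo=50,region=(-240,100)):
    P=world(s);z=P[...,2];q=toC(P[...,:2],c);x,y=q[...,0],q[...,1]
    m=((z>lo)&(z<72)&(x>region[0])&(x<region[1])&(abs(y)<207)).astype(np.uint8)
    m=cv2.morphologyEx(m,cv2.MORPH_OPEN,np.ones((3,3),np.uint8))
    k,l,st,_=cv2.connectedComponentsWithStats(m);r=[]
    for i in range(1,k):
        if st[i,4]<600: continue
        p=q[l==i].astype(np.float32);zz=z[l==i]
        rc=cv2.minAreaRect(p);cc,rad=cv2.minEnclosingCircle(p)
        r.append((st[i][:4].tolist(),np.round(rc[0],1),np.round(rc[1],1),round(rc[2],1),np.round(cc,1),round(rad,1),round(float(np.median(zz)),1)))
    return r
E
python3 - <<'E'
from meas import *
for n in("w0","scene0"):
    for r in objs(load(n+".npz")): print(n,*r)
s=load("w0.npz");P=world(s);q=toC(P[...,:2],C);z=P[...,2]
for y0 in(25,-25,120,150):
    m=(abs(q[...,1]-y0)<12)&(abs(q[...,0])<20);
    print(y0,[ (x,round(float(np.median(z[m&(abs(q[...,0]-x)<1)])),1)) for x in range(-10,12,2) if (m&(abs(q[...,0]-x)<1)).any()])
E
```

```text
w0 [388, 118, 90, 95] [-137.6  150.6] [ 96.2 100.7] 86.5 [-138.4  151.1] 58.2 65.8
w0 [248, 128, 100, 104] [-167.8   -7.4] [100.3  94. ] 2.3 [-167.8   -7.6] 67.4 55.7
w0 [162, 189, 81, 79] [-146.2 -141.4] [98.6 99.2] 65.2 [-146.3 -141.7] 50.2 64.0
w0 [382, 274, 36, 71] [42.5 69.6] [115.   28.1] 0.1 [42.8 73.2] 57.9 51.6
w0 [282, 302, 40, 71] [ 42.7 -70.3] [ 28.5 114.5] 89.9 [ 42.8 -72.6] 57.4 51.7
scene0 [254, 193, 42, 28] [-144.1 -138.6] [98.5 98.2] 45.4 [-144.6 -139.3] 50.9 61.8
scene0 [293, 208, 59, 41] [-168.    -5.4] [105.9  97.1] 2.6 [-168.6   -6.1] 70.7 54.3
scene0 [341, 247, 54, 43] [-136.9  153. ] [ 99.  102.3] 86.9 [-135.9  152.5] 59.5 63.6
25 [(-10, 31.5), (-8, 31.4), (-6, 31.7), (-4, 31.3), (-2, 31.3), (0, 29.3), (2, 23.7), (4, 23.6), (6, 23.8), (8, 23.6), (10, 23.4)]
-25 [(-10, 31.5), (-8, 32.0), (-6, 31.7), (-4, 31.9), (-2, 31.0), (2, 23.7), (4, 23.6), (6, 23.6), (8, 23.6), (10, 23.9)]
120 [(-10, 31.1), (-8, 31.6), (-6, 31.4), (-4, 31.2), (-2, 31.1), (2, 23.6), (4, 23.7), (6, 23.5), (8, 23.6), (10, 23.6)]
150 [(-10, 31.4), (-8, 31.6), (-6, 31.4), (-4, 31.4), (-2, 31.1), (2, 23.9), (4, 23.5), (6, 23.3), (8, 23.5), (10, 23.2)]
```

The wrist view shows the tin at (203,227), the tray at (298,179) and the box at (432,165), with the bay mouths at about row 280. Scene and wrist agree to 3 mm. In the carrier frame the tin is at (-146,-141), the tray at (-168,-7) with yaw +2.3°, and the box at (-138,151) with yaw -3.5°. I'll start with the tin, going in behind it with a fork-like opening.

Request:
{"name": "play_rows", "arguments": {
  "motion": [
    [[-0.026, -0.062, -0.116], 0.0316, 0.6],
    [[-0.026, -0.062, -0.116], 0.0316, 0.6],
    [[-0.026, -0.062, -0.116], 0.0316, 0.6],
    [[-0.026, -0.062, -0.116], 0, 0.6],
    [[-0.026, -0.062, -0.116], 0, 0.6],
    [[-0.026, -0.062, -0.116], 0, 0.6],
    [[-0.026, -0.062, -0.116], 0, 0.6],
    [[-0.026, -0.062, -0.116], 0, 0.6],
    [[-0.026, -0.062, -0.116], 0, 0.6],
    [[-0.026, -0.062, -0.116], 0, 0.6],
    [[-0.026, -0.062, -0.116], 0, 0.6],
    [[-0.026, -0.062, -0.116], 0, 0.6],
    [[0, 0, 0], 0, 0.6]
  ]
}}

```text
time: 2.9
tool_pos: [404.9, -187.7, 92.8]
eef_rot: [-1.567, -0.027, 0.038]
contact_force: [-1.4, 0.4, -1.3]
gripper_width: 33.9
```

```bash
cat > st.py <<'E'
from meas import *
st=bot.state();m=R.from_rotvec(st["eef_rot"]).as_matrix()
print("t",st["time"],"W",st["tool_pos"].round(1),"C",toC(st["tool_pos"][:2],C).round(1),"yawC",round(np.degrees(np.arctan2(m[1,0],m[0,0])-C[2]),2),"F",st["contact_force"].round(1),"w",round(st["gripper_width"],1),"ov",bot.finger_overhang)
E
python3 st.py
```

```text
t 2.9 W [ 404.9 -187.7   92.8] C [-220.8 -139.4] yawC -0.08 F [-1.4  0.4 -1.3] w 33.9 ov 25.0
```

Request:
{"name": "play_rows", "arguments": {
  "motion": [
    [[0, -0.004, -0.06], 0, 0.6],
    [[0, -0.004, -0.06], 0, 0.6],
    [[0.05, 0.00215, 0], 0, 0.6],
    [[0.05, 0.00215, 0], 0, 0.6],
    [[0.05, 0.00215, 0], 0, 0.6],
    [[0.05, 0.00215, 0], 0, 0.6],
    [[0.05, 0.00215, 0], 0, 0.6],
    [[0.05, 0.00215, 0], 0, 0.6],
    [[0.05, 0.00215, 0], 0, 0.6],
    [[0.05, 0.00215, 0], 0, 0.6],
    [[0.05, 0.00215, 0], 0, 0.6],
    [[0.05, 0.00215, 0], 0, 0.6],
    [[0.05, 0.00215, 0], 0, 0.6],
    [[0.05, 0.00215, 0], 0, 0.6],
    [[0.05, 0.00215, 0], 0, 0.6],
    [[0.05, 0.00215, 0], 0, 0.6],
    [[0.05, 0.00215, 0], 0, 0.6],
    [[0.05, 0.00215, 0], 0, 0.6],
    [[0, 0, 0], 0, 0.6]
  ]
}}

```text
time: 4.48
tool_pos: [571.0, -182.7, 74.5]
eef_rot: [-1.571, -0.036, 0.033]
contact_force: [1.3, -1.0, -0.2]
gripper_width: 33.9
```

```bash
python3 st.py
python3 - <<'E'
from meas import *
s=snap("wrist");cv2.imwrite("pics/w1.png",s["img"]);np.savez("w1.npz",**s)
for r in objs(s,region=(-240,120)): print(*r)
E
```

```text
t 4.4833 W [ 571.  -182.7   74.5] C [ -54.7 -141.5] yawC 0.03 F [ 1.3 -1.  -0.2] w 33.9 ov 25.0
[546, 0, 94, 169] [-145.4  -37.8] [55.8 33.9] 2.5 [-145.2  -40.6] 30.6 55.7
[233, 293, 159, 132] [ -34.8 -143.2] [61.6 61.5] 0.3 [ -38.5 -143.3] 38.0 66.4
[427, 429, 50, 51] [ 30.6 -75. ] [42.4 11.9] 39.4 [ 27.2 -70.8] 21.2 51.4
```

View pics/w1.png

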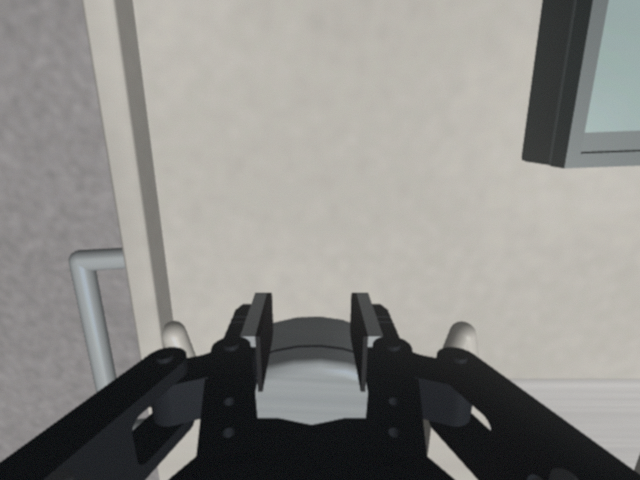

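The tin is in the fork, with its tail edge at about (310,318) between the pads. The right bay's mouth is centred ahead, between the nose tips at (175,330) and (462,330).

Run:
```python
from meas import *
s=load("w1.npz");P=world(s);q=toC(P[...,:2],C)
for v in range(300,420,6): print(v,q[v,312].round(1),P[v,312,2].round(1), q[v,262].round(1),P[v,262,2].round(1))
```

```text
300 [ -49.3 -143.1] 31.2 [ -64.7 -163.3] 62.3
306 [ -45.6 -143.1] 30.5 [ -64.8 -162.6] 67.5
312 [ -43.  -143.1] 32.0 [ -64.9 -161.9] 72.6
318 [ -44.1 -143.1] 40.0 [ -65.6 -161.2] 78.2
324 [ -43.5 -143.1] 44.3 [ -65.4 -160.7] 82.1
330 [ -42.1 -143.1] 47.3 [ -64.3 -160.4] 84.2
336 [ -42.3 -143.1] 52.7 [ -62.2 -160.5] 84.5
342 [ -41.4 -143.1] 56.0 [ -60.5 -160.4] 85.6
348 [ -40.6 -143.1] 59.5 [ -58.9 -160.3] 86.8
354 [ -40.5 -143.1] 63.6 [ -56.4 -160.4] 86.6
360 [ -40.4 -143.1] 67.5 [ -54.4 -160.4] 87.2
366 [ -37.4 -143.1] 67.4 [ -52.3 -160.4] 87.6
372 [ -35.1 -143.1] 68.3 [ -50.2 -160.4] 88.1
378 [ -33.  -143.1] 69.3 [ -48.1 -160.5] 88.6
384 [ -29.5 -143.1] 68.6 [ -46.8 -160.3] 90.1
390 [ -26.1 -143.1] 68.0 [ -43.6 -160.6] 89.1
396 [ -21.9 -143.1] 66.8 [ -22.9 -164.2] 68.0
402 [ -18.  -143.1] 65.8 [ -18.2 -164.6] 66.1
408 [ -14.8 -143.1] 65.8 [ -14.8 -164.8] 65.9
414 [ -10.7 -143.1] 64.8 [ -11.1 -165. ] 65.3
```

Request:
{"name": "play_rows", "arguments": {
  "motion": [
    [[0.04, 0.005, 0], 0, 0.6],
    [[0.04, 0.004, 0], 0, 0.6],
    [[0.04, 0.002, 0], 0, 0.6],
    [[0.04, 0.002, 0], 0, 0.6],
    [[0.02, 0.001, 0], 0, 0.6],
    [[0.02, 0.001, 0], 0, 0.6],
    [[0.015, 0.001, 0], 0, 0.6],
    [[0, 0, 0], 0, 0.6]
  ]
}}

```text
time: 5.2
tool_pos: [611.4, -179.6, 73.4]
eef_rot: [-1.57, -0.032, 0.035]
contact_force: [-2.9, -0.8, 1.1]
gripper_width: 34.3
```

```bash
python3 st.py
cat > tail.py <<'E'
from meas import *
import sys
s=snap("wrist");np.savez(sys.argv[1]+".npz",**s);cv2.imwrite(f"pics/{sys.argv[1]}.png",s["img"])
P=world(s);q=toC(P[...,:2],C);z=P[...,2]
for v in range(290,430,8): print(v,q[v,312].round(1),z[v,312].round(1))
E
python3 tail.py w2
```

```text
t 5.2 W [ 611.4 -179.6   73.4] C [ -14.2 -140.1] yawC 0.01 F [-2.9 -0.8  1.1] w 34.3 ov 25.0
290 [ -14.5 -141.8] 30.4
298 [ -10.8 -141.7] 31.7
306 [  -7.8 -141.7] 34.4
314 [  -7.1 -141.8] 41.1
322 [  -6.2 -141.8] 46.8
330 [  -6.5 -141.8] 54.2
338 [  -5.2 -141.8] 58.5
346 [  -4.5 -141.8] 63.4
354 [  -0.7 -141.8] 63.4
362 [   3.7 -141.8] 62.7
370 [   7.5 -141.8] 62.9
378 [  11.6 -141.8] 62.8
386 [  15.6 -141.7] 62.9
394 [  20.1 -141.7] 62.5
402 [  24.1 -141.7] 62.7
410 [  29.6 -141.7] 61.4
418 [  34.4 -141.7] 60.9
426 [ -22.9 -141.9] 124.4
```

Request:
{"name": "play_rows", "arguments": {
  "motion": [
    [[0.011, 0.0005, 0], 0, 0.6],
    [[0.011, 0.0005, 0], 0, 0.6],
    [[0.011, 0.0005, 0], 0, 0.6],
    [[0.011, 0.0005, 0], 0, 0.6],
    [[0.011, 0.0005, 0], 0, 0.6],
    [[0, 0, 0], 0, 0.6],
    [[0, 0, 0], 0, 0.6]
  ]
}}

```text
time: 5.83
tool_pos: [620.8, -179.1, 72.6]
eef_rot: [-1.57, -0.03, 0.037]
contact_force: [-8.1, -0.2, 0.4]
gripper_width: 34.5
```

```bash
python3 st.py; python3 tail.py w3
```

```text
t 5.8333 W [ 620.8 -179.1   72.6] C [  -4.7 -140. ] yawC -0.01 F [-8.1 -0.2  0.4] w 34.5 ov 25.0
290 [  -5.6 -141.6] 30.5
298 [   2.2 -141.5] 23.2
306 [   1.8 -141.6] 33.0
314 [   2.1 -141.6] 40.4
322 [   3.4 -141.6] 45.7
330 [   2.9 -141.6] 53.3
338 [   3.2 -141.6] 59.2
346 [   5.8 -141.6] 61.2
354 [   8.9 -141.6] 62.2
362 [  12.7 -141.6] 62.3
370 [  17.6 -141.6] 61.0
378 [  19.9 -141.6] 63.3
386 [  25.9 -141.6] 60.9
394 [  29.5 -141.6] 61.6
402 [  35.1 -141.6] 59.9
410 [  38.9 -141.6] 60.5
418 [  42.9 -141.6] 61.0
426 [ -13.5 -141.8] 123.7
```

Request:
{"name": "play_rows", "arguments": {
  "motion": [
    [[0.008, 0.0003, 0], 0, 0.6],
    [[0, 0, -0.012], 0, 0.6],
    [[0, 0, -0.012], 0, 0.6],
    [[0, 0, -0.012], 0, 0.6],
    [[0, 0, -0.012], 0, 0.6],
    [[0, 0, -0.012], 0, 0.6],
    [[0, 0, -0.012], 0, 0.6],
    [[0, 0, -0.012], 0, 0.6],
    [[0, 0, 0], 0, 0.6]
  ]
}}

```text
time: 6.63
tool_pos: [622.1, -179.2, 56.8]
eef_rot: [-1.57, -0.03, 0.038]
contact_force: [-14.1, 0.6, 7.7]
gripper_width: 33.9
```

```bash
python3 st.py; python3 tail.py w4
```

```text
t 6.6333 W [ 622.1 -179.2   56.8] C [  -3.5 -140.2] yawC -0.01 F [-14.1   0.6   7.7] w 33.9 ov 25.0
290 [ -12.  -141.9] 31.3
298 [  -8.  -141.9] 31.1
306 [  -4.2 -141.9] 31.4
314 [   4.3 -141.8] 22.9
322 [   4.8 -141.8] 29.6
330 [   5.1 -141.9] 35.9
338 [   4.7 -141.9] 43.1
346 [   4.7 -141.9] 49.0
354 [   5.6 -141.9] 53.1
362 [   7.8 -141.9] 55.2
370 [  11.1 -141.9] 55.7
378 [  14.9 -141.9] 55.6
386 [  18.6 -141.9] 55.7
394 [  22.5 -141.9] 55.6
402 [  25.6 -141.9] 56.6
410 [  30.5 -141.8] 55.5
418 [  34.2 -141.8] 55.8
426 [ -12.5 -142. ] 108.2
```

Request:
{"name": "play_rows", "arguments": {
  "motion": [
    [[-0.05, -0.002, 0], 0, 0.6],
    [[-0.05, -0.002, 0], 0, 0.6],
    [[0, 0, 0.16], 0, 0.6],
    [[0, 0, 0.16], 0, 0.6],
    [[-0.138, 0.077, 0], 0.0128, 0.6],
    [[-0.138, 0.077, 0], 0, 0.6],
    [[-0.138, 0.077, 0], 0, 0.6],
    [[-0.138, 0.077, 0], 0, 0.6],
    [[-0.138, 0.077, 0], 0, 0.6],
    [[-0.138, 0.077, 0], 0, 0.6],
    [[-0.138, 0.077, 0], 0, 0.6],
    [[-0.138, 0.077, 0], 0, 0.6],
    [[0, 0, 0], 0, 0.6],
    [[0, 0, 0], 0, 0.6]
  ]
}}

```text
time: 7.85
tool_pos: [383.2, -56.2, 121.4]
eef_rot: [-1.57, -0.068, 0.064]
contact_force: [1.7, -0.9, 0.8]
gripper_width: 34.0
```

```bash
python3 st.py
python3 - <<'E'
from meas import *
s=snap("wrist")
for r in objs(s,lo=45,region=(-240,120)): print(*r)
s=snap("scene")
for r in objs(s,lo=48,region=(-240,120)): print(*r)
P=world(s);q=toC(P[...,:2],C);m=(abs(q[...,0]-50)<30)&(abs(q[...,1]+140)<30);z=P[...,2][m];print(np.median(z),np.polyfit(q[...,0][m],z,1)[0])
E
```

```text
t 7.85 W [383.2 -56.2 121.4] C [-236.8   -7. ] yawC 2.35 F [ 1.7 -0.9  0.8] w 34.0 ov 25.0
[256, 295, 112, 130] [-175.7   -6.2] [87.1 69.5] 2.0 [-174.    -5.9] 50.5 55.5
[491, 345, 149, 121] [-168.   165.4] [107.1  51.1] 57.5 [-147.3  152.2] 53.5 65.3
[293, 208, 59, 42] [-167.9   -4.2] [104.   98.4] 2.2 [-166.5   -4.1] 68.5 54.1
[187, 232, 46, 32] [  49.  -138.9] [101.9  98.8] 41.7 [  46.9 -147.3] 59.7 54.1
[340, 247, 55, 44] [-136.7  153.2] [ 99.2 102.8] 87.3 [-137.2  153. ] 59.1 63.6
54.53328777592367 0.001675110724240561
```

Request:
{"name": "play_rows", "arguments": {
  "motion": [
    [[0, 0, -0.13], 0, 0.6],
    [[0, 0, -0.135], 0, 0.6],
    [[0.04, 0.0017, 0], 0, 0.6],
    [[0.055, 0.006, 0], -0.0013, 0.6],
    [[0.055, 0.006, 0], -0.0013, 0.6],
    [[0.055, 0.006, 0], -0.0013, 0.6],
    [[0.055, 0.006, 0], -0.0013, 0.6],
    [[0.055, 0.006, 0], -0.0013, 0.6],
    [[0.055, 0.006, 0], -0.0013, 0.6],
    [[0.055, 0.006, 0], -0.0013, 0.6],
    [[0.055, 0.006, 0], -0.0013, 0.6],
    [[0.055, 0.006, 0], -0.0013, 0.6],
    [[0.055, 0.006, 0], -0.0013, 0.6],
    [[0, 0, 0], 0, 0.6]
  ]
}}

```text
time: 9.12
tool_pos: [504.6, -45.0, 68.3]
eef_rot: [-1.571, -0.034, 0.031]
contact_force: [0.0, -1.0, 1.1]
gripper_width: 34.0
```

```bash
python3 st.py
python3 - <<'E'
from meas import *
s=snap("scene")
for r in objs(s,lo=46,region=(-240,120)): print(*r)
E
```

```text
t 9.1167 W [504.6 -45.   68.3] C [-115.1   -1. ] yawC -0.07 F [ 0.  -1.   1.1] w 34.0 ov 25.0
[167, 224, 152, 60] [ 19.  -70.7] [181.7 326.3] 33.0 [  3.1 -82. ] 164.6 53.5
[340, 247, 55, 44] [-136.6  153.3] [ 98.1 102.5] 85.9 [-137.   154.4] 59.3 63.5
[245, 280, 56, 42] [51.9 71.6] [ 31.2 136.2] 89.6 [51.8 74. ] 68.4 49.6
```

```bash
python3 - <<'E'
from meas import *
s=snap("scene")
P=world(s);q=toC(P[...,:2],C);z=P[...,2];x,y=q[...,0],q[...,1]
m=(z>47)&(z<64)&(abs(y)<56)&(x>-115)&(x<20)&(s["img"].max(-1)<175)
p=q[m].astype(np.float32);print(m.sum(),cv2.minAreaRect(p))
for n,a,b in(("y+",y,x),):
    for xx in(-80,-50,-30): 
        k=m&(abs(x-xx)<4);print(xx,np.percentile(y[k],[1,99]).round(1))
for yy in(-30,0,30):
    k=m&(abs(y-yy)<5);print(yy,np.percentile(x[k],[1,99]).round(1))
E
python3 tail.py w5
```

```text
1549 ((-49.3624382019043, -3.950275421142578), (132.17616271972656, 110.9820785522461), 3.4256794452667236)
-80 [-48.3  47.1]
-50 [-46.5  46.6]
-30 [-48.1  46.7]
-30 [-109.2   -1. ]
0 [-99.6   0.3]
30 [-112.9   -0.7]
290 [-120.5   -2.4] 31.2
298 [-116.1   -2.4] 30.8
306 [-112.5   -2.4] 31.9
314 [-107.9   -2.4] 31.3
322 [-103.5   -2.4] 31.2
330 [-102.    -2.4] 36.1
338 [-102.1   -2.4] 43.0
346 [-102.3   -2.4] 49.8
354 [-101.6   -2.4] 54.6
362 [-101.4   -2.4] 59.9
370 [-99.   -2.4] 61.9
378 [-89.6  -2.4] 54.8
386 [-86.6  -2.4] 56.2
394 [-81.8  -2.4] 55.5
402 [-77.4  -2.4] 55.4
410 [-73.3  -2.4] 55.7
418 [-68.6  -2.4] 55.3
426 [-126.3   -2.5] 118.9
```

Request:
{"name": "play_rows", "arguments": {
  "motion": [
    [[0.05, 0.0022, 0], 0, 0.6],
    [[0.05, 0.0022, 0], 0, 0.6],
    [[0.05, 0.0022, 0], 0, 0.6],
    [[0.05, 0.0022, 0], 0, 0.6],
    [[0.05, 0.0022, 0], 0, 0.6],
    [[0.05, 0.0022, 0], 0, 0.6],
    [[0.05, 0.0022, 0], 0, 0.6],
    [[0.05, 0.0022, 0], 0, 0.6],
    [[0.04, 0.0017, 0], 0, 0.6],
    [[0.02, 0.001, 0], 0, 0.6],
    [[0.02, 0.001, 0], 0, 0.6],
    [[0.012, 0.0005, 0], 0, 0.6],
    [[0.012, 0.0005, 0], 0, 0.6],
    [[0.012, 0.0005, 0], 0, 0.6],
    [[0, 0, 0], 0, 0.6],
    [[0, 0, 0], 0, 0.6]
  ]
}}

```text
time: 10.6
tool_pos: [603.3, -39.9, 67.5]
eef_rot: [-1.57, -0.031, 0.036]
contact_force: [-6.0, -0.5, 2.0]
gripper_width: 34.2
```

```bash
python3 st.py;python3 tail.py w6
```

```text
t 10.6 W [603.3 -39.9  67.5] C [-16.2  -0.2] yawC -0.03 F [-6.  -0.5  2. ] w 34.2 ov 25.0
290 [-19.6  -1.8] 31.1
298 [-15.9  -1.8] 32.0
306 [-11.3  -1.8] 31.2
314 [-7.1 -1.8] 31.3
322 [-6.  -1.8] 37.0
330 [-4.8 -1.8] 42.0
338 [-4.5 -1.8] 48.2
346 [-4.6 -1.8] 54.5
354 [-4.2 -1.8] 59.6
362 [-2.4 -1.8] 62.4
370 [ 7.4 -1.8] 54.3
378 [10.8 -1.8] 55.2
386 [15.9 -1.8] 54.0
394 [20.3 -1.8] 53.8
402 [23.9 -1.8] 54.6
410 [28.9 -1.8] 53.9
418 [34.7 -1.8] 52.4
426 [-24.8  -2. ] 118.3
```

Request:
{"name": "play_rows", "arguments": {
  "motion": [
    [[0.011, 0.0005, 0], 0, 0.6],
    [[0.011, 0.0005, 0], 0, 0.6],
    [[0.011, 0.0005, 0], 0, 0.6],
    [[0.011, 0.0005, 0], 0, 0.6],
    [[0.008, 0.0005, 0], 0, 0.6],
    [[0, 0, 0], 0, 0.6],
    [[0, 0, 0], 0, 0.6]
  ]
}}

```text
time: 11.23
tool_pos: [612.2, -39.4, 66.2]
eef_rot: [-1.57, -0.028, 0.038]
contact_force: [-7.6, -1.5, -0.9]
gripper_width: 34.5
```

```bash
python3 st.py;python3 tail.py w7
```

```text
t 11.2333 W [612.2 -39.4  66.2] C [-7.3 -0.1] yawC -0.04 F [-7.6 -1.5 -0.9] w 34.5 ov 25.0
290 [-11.7  -1.7] 31.7
298 [-7.3 -1.7] 31.0
306 [-3.5 -1.7] 31.8
314 [ 5.1 -1.7] 23.5
322 [ 3.1 -1.7] 35.0
330 [ 4.1 -1.7] 40.6
338 [ 4.1 -1.7] 47.2
346 [ 5.1 -1.7] 51.9
354 [ 4.9 -1.8] 57.9
362 [ 6.9 -1.8] 60.6
370 [15.8 -1.7] 53.5
378 [19.8 -1.7] 53.7
386 [24.4 -1.7] 53.1
394 [27.6 -1.7] 54.3
402 [32.7 -1.7] 53.3
410 [38.1 -1.7] 52.1
418 [42.6 -1.7] 52.1
426 [-15.9  -1.9] 117.4
```

Tail at about +3 to +4, force 7.6 N. Next I'll drag it down.

Request:
{"name": "play_rows", "arguments": {
  "motion": [
    [[0.004, 0, -0.01], 0, 0.6],
    [[0, 0, -0.01], 0, 0.6],
    [[0, 0, -0.01], 0, 0.6],
    [[0, 0, -0.01], 0, 0.6],
    [[0, 0, -0.01], 0, 0.6],
    [[0, 0, -0.01], 0, 0.6],
    [[0, 0, 0], 0, 0.6]
  ]
}}

```text
time: 11.87
tool_pos: [612.3, -39.5, 54.9]
eef_rot: [-1.57, -0.027, 0.04]
contact_force: [-16.3, -2.1, 6.9]
gripper_width: 34.4
```

```bash
python3 st.py;python3 tail.py w8
```

```text
t 11.8667 W [612.3 -39.5  54.9] C [-7.2 -0.2] yawC -0.04 F [-16.3  -2.1   6.9] w 34.4 ov 25.0
290 [-16.5  -1.9] 31.2
298 [-12.7  -1.9] 31.2
306 [-9.2 -1.9] 31.9
314 [-5.2 -1.9] 31.6
322 [ 3.4 -1.9] 23.5
330 [ 5.  -1.9] 27.9
338 [ 4.3 -1.9] 35.7
346 [ 4.7 -1.9] 41.4
354 [ 4.2 -1.9] 47.9
362 [ 4.3 -1.9] 53.1
370 [ 7.4 -1.9] 53.8
378 [16.3 -1.9] 47.0
386 [19.5 -1.9] 48.0
394 [23.5 -1.9] 48.0
402 [28.6 -1.9] 46.8
410 [32.8 -1.9] 46.8
418 [36.3 -1.9] 47.5
426 [-16.4  -2. ] 106.8
```

Request:
{"name": "play_rows", "arguments": {
  "motion": [
    [[-0.05, -0.002, 0], 0, 0.6],
    [[-0.05, -0.002, 0], 0, 0.6],
    [[0, 0, 0.16], 0, 0.6],
    [[0, 0, 0.16], 0, 0.6],
    [[-0.119, 0.093, 0], -0.0194, 0.6],
    [[-0.119, 0.093, 0], 0, 0.6],
    [[-0.119, 0.093, 0], 0, 0.6],
    [[-0.119, 0.093, 0], 0, 0.6],
    [[-0.119, 0.093, 0], 0, 0.6],
    [[-0.119, 0.093, 0], 0, 0.6],
    [[-0.119, 0.093, 0], 0, 0.6],
    [[-0.119, 0.093, 0], 0, 0.6],
    [[0, 0, 0], 0, 0.6],
    [[0, 0, 0], 0, 0.6]
  ]
}}

```text
time: 13.08
tool_pos: [404.9, 109.4, 120.3]
eef_rot: [-1.571, 0.012, -0.014]
contact_force: [0.5, 0.0, -0.6]
gripper_width: 34.3
```

```bash
python3 st.py;python3 tail.py w9
python3 - <<'E'
from meas import *
s=snap("scene");np.savez("s2.npz",**s)
P=world(s);q=toC(P[...,:2],C);x,y,z=q[...,0],q[...,1],P[...,2]
for y0,h in((-140,54),(0,46)):
    m=(abs(x-52)<30)&(abs(y-y0)<25)&(abs(z-h)<12);A=np.c_[x[m],y[m],np.ones(m.sum())];print(y0,m.sum(),np.median(z[m]),np.linalg.lstsq(A,z[m],rcond=None)[0][:2].round(4))
m=(z>47.)&(z<56)&(abs(y)<53)&(x>-20)&(x<115)&(s["img"].max(-1)<130);print("tray",np.percentile(x[m],[1,99]))
for r in objs(s,lo=56): print(*r)
E
```

```text
t 13.0833 W [404.9 109.4 120.3] C [-208.   157.5] yawC -3.39 F [ 0.5  0.  -0.6] w 34.3 ov 25.0
290 [-188.   154.8] 33.8
298 [-187.8  154.8] 44.7
306 [-188.2  154.8] 55.6
314 [-188.   154.8] 64.5
322 [-183.7  154.5] 65.6
330 [-178.6  154.2] 65.2
338 [-173.6  154. ] 65.2
346 [-169.2  153.7] 66.3
354 [-164.1  153.4] 66.3
362 [-158.9  153.1] 66.3
370 [-154.   152.8] 66.9
378 [-148.2  152.5] 66.2
386 [-142.9  152.2] 66.4
394 [-137.7  151.9] 66.9
402 [-132.7  151.6] 67.5
410 [-125.7  151.2] 66.1
418 [-120.   150.9] 66.2
426 [-217.2  156.3] 171.6
-140 422 54.466272468485045 [-0.0027  0.0032]
0 519 45.86471773493804 [-0.0092 -0.0024]
tray [-1.50728811 99.99555494]
[341, 247, 54, 41] [-137.7  153.1] [ 97.8 103.7] 85.7 [-136.8  153. ] 59.7 63.8
```

Request:
{"name": "play_rows", "arguments": {
  "motion": [
    [[0, 0, -0.125], 0, 0.6],
    [[0, 0, -0.125], 0, 0.6],
    [[0.04, -0.0005, 0], 0, 0.6],
    [[0.05, -0.0058, 0], 0.0017, 0.6],
    [[0.05, -0.0058, 0], 0.0017, 0.6],
    [[0.05, -0.0058, 0], 0.0017, 0.6],
    [[0.05, -0.0058, 0], 0.0017, 0.6],
    [[0.05, -0.0058, 0], 0.0017, 0.6],
    [[0.05, -0.0058, 0], 0.0017, 0.6],
    [[0.05, -0.0058, 0], 0.0017, 0.6],
    [[0.05, -0.0058, 0], 0.0017, 0.6],
    [[0, 0, 0], 0, 0.6]
  ]
}}

```text
time: 14.18
tool_pos: [496.5, 98.4, 71.3]
eef_rot: [-1.571, -0.02, 0.017]
contact_force: [0.6, 0.1, 1.0]
gripper_width: 34.1
```

```bash
python3 st.py;python3 - <<'E'
from meas import *
s=snap("scene")
for r in objs(s,lo=56): print(*r)
P=world(s);q=toC(P[...,:2],C);x,y,z=q[...,0],q[...,1],P[...,2]
m=(z>60)&(z<67)&(x>-90)&(x<0)&(y>80)&(y<207)
for xx in(-70,-50,-30):
    k=m&(abs(x-xx)<4);print(xx,np.percentile(y[k],[1,99]).round(1))
for yy in(120,140,160):
    k=m&(abs(y-yy)<5);print(yy,np.percentile(x[k],[99]).round(1))
E
```

```text
t 14.1833 W [496.5  98.4  71.3] C [-117.   142.5] yawC -1.14 F [0.6 0.1 1. ] w 34.1 ov 25.0
[309, 261, 62, 48] [-64.3 143.6] [ 98.6 127. ] 88.1 [-63.6 143.3] 67.6 63.8
-70 [ 96.7 190.5]
-50 [ 96.7 191. ]
-30 [ 95.9 189.5]
120 [-3.7]
140 [-3.8]
160 [-2.8]
```

Request:
{"name": "play_rows", "arguments": {
  "motion": [
    [[0.05, -0.002, 0], 0.002, 0.6],
    [[0.05, -0.002, 0], 0.002, 0.6],
    [[0.05, -0.002, 0], 0.002, 0.6],
    [[0.05, 0.0022, 0], 0, 0.6],
    [[0.05, 0.0022, 0], 0, 0.6],
    [[0.05, 0.0022, 0], 0, 0.6],
    [[0.05, 0.0022, 0], 0, 0.6],
    [[0.05, 0.0022, 0], 0, 0.6],
    [[0.04, 0.0017, 0], 0, 0.6],
    [[0.02, 0.001, 0], 0, 0.6],
    [[0.02, 0.001, 0], 0, 0.6],
    [[0.012, 0.0005, 0], 0, 0.6],
    [[0.012, 0.0005, 0], 0, 0.6],
    [[0.012, 0.0005, 0], 0, 0.6],
    [[0, 0, 0], 0, 0.6],
    [[0, 0, 0], 0, 0.6]
  ]
}}

```text
time: 15.57
tool_pos: [595.7, 101.3, 69.7]
eef_rot: [-1.571, -0.032, 0.036]
contact_force: [-4.5, -0.5, 0.8]
gripper_width: 33.9
```

```bash
python3 st.py;python3 tail.py w10
```

```text
t 15.5667 W [595.7 101.3  69.7] C [-17.7 141.2] yawC 0.01 F [-4.5 -0.5  0.8] w 33.9 ov 25.0
290 [-20.5 139.5] 31.8
298 [-15.8 139.6] 30.9
306 [-92.8 139.2] 188.8
314 [ -7.  139.6] 30.6
322 [ -7.4 139.6] 38.9
330 [ -6.8 139.6] 45.0
338 [ -6.2 139.6] 50.6
346 [ -5.9 139.6] 56.3
354 [ -5.2 139.5] 61.0
362 [ -4.2 139.5] 65.0
370 [ -0.7 139.5] 65.4
378 [  3.8 139.6] 64.5
386 [  8.  139.6] 64.1
394 [ 11.1 139.6] 65.2
402 [ 15.6 139.6] 64.6
410 [ 20.1 139.6] 64.2
418 [ 23.3 139.6] 65.2
426 [-27.9 139.4] 122.1
```

Tail at -7, plate just touched. Advance 11 mm.

Request:
{"name": "play_rows", "arguments": {
  "motion": [
    [[0.011, 0.0005, 0], 0, 0.6],
    [[0.011, 0.0005, 0], 0, 0.6],
    [[0.011, 0.0005, 0], 0, 0.6],
    [[0.011, 0.0005, 0], 0, 0.6],
    [[0.011, 0.0005, 0], 0, 0.6],
    [[0, 0, 0], 0, 0.6],
    [[0, 0, 0], 0, 0.6]
  ]
}}

```text
time: 16.2
tool_pos: [605.1, 101.7, 68.4]
eef_rot: [-1.571, -0.029, 0.039]
contact_force: [-7.6, -0.5, -1.1]
gripper_width: 34.3
```

```bash
python3 st.py;python3 tail.py w11
```

```text
t 16.2 W [605.1 101.7  68.4] C [ -8.3 141.2] yawC 0.01 F [-7.6 -0.5 -1.1] w 34.3 ov 25.0
290 [-11.9 139.6] 32.1
298 [ -7.2 139.6] 30.9
306 [ -3.3 139.6] 31.7
314 [  5.6 139.6] 23.1
322 [  2.4 139.6] 36.7
330 [  2.7 139.6] 43.4
338 [  3.4 139.6] 48.9
346 [  3.5 139.6] 55.0
354 [  3.8 139.6] 60.3
362 [  5.2 139.6] 63.7
370 [  8.9 139.6] 63.7
378 [ 12.7 139.6] 63.7
386 [ 17.4 139.6] 62.7
394 [ 19.5 139.6] 65.0
402 [ 24.5 139.6] 63.7
410 [ 27.8 139.6] 64.6
418 [ 32.7 139.6] 63.8
426 [-16.8 139.5] 119.3
```

Request:
{"name": "play_rows", "arguments": {
  "motion": [
    [[0.006, 0, -0.01], 0, 0.6],
    [[0, 0, -0.01], 0, 0.6],
    [[0, 0, -0.01], 0, 0.6],
    [[0, 0, -0.01], 0, 0.6],
    [[0, 0, -0.01], 0, 0.6],
    [[0, 0, -0.01], 0, 0.6],
    [[0, 0, -0.008], 0, 0.6],
    [[0, 0, 0], 0, 0.6]
  ]
}}

```text
time: 16.92
tool_pos: [605.6, 101.7, 55.7]
eef_rot: [-1.571, -0.028, 0.04]
contact_force: [-16.9, -0.8, 8.2]
gripper_width: 34.4
```

```bash
python3 st.py;python3 tail.py w12
```

```text
t 16.9167 W [605.6 101.7  55.7] C [ -7.8 141.2] yawC 0.01 F [-16.9  -0.8   8.2] w 34.4 ov 25.0
290 [-16.9 139.5] 31.3
298 [-13.5 139.5] 32.1
306 [ -9.4 139.5] 31.7
314 [ -5.7 139.5] 32.1
322 [  2.4 139.6] 24.8
330 [  3.6 139.6] 29.8
338 [  3.9 139.6] 36.0
346 [  3.6 139.5] 42.8
354 [  4.3 139.5] 47.5
362 [  3.9 139.5] 53.3
370 [  3.9 139.5] 58.3
378 [  8.2 139.5] 57.4
386 [ 11.4 139.6] 58.0
394 [ 15.8 139.6] 57.2
402 [ 17.9 139.6] 59.2
410 [ 21.5 139.6] 59.4
418 [ 25.4 139.6] 59.3
426 [-16.7 139.4] 107.0
```

Seated. I'll retract, rise and look back over all three bays.

Request:
{"name": "play_rows", "arguments": {
  "motion": [
    [[-0.05, -0.002, 0], 0, 0.6],
    [[-0.05, -0.002, 0], 0, 0.6],
    [[0, 0, 0.15], 0, 0.6],
    [[0, 0, 0.15], 0, 0.6],
    [[-0.08, -0.12, 0.15], 0, 0.6],
    [[-0.08, -0.12, 0.15], 0, 0.6],
    [[-0.08, -0.12, 0.15], 0, 0.6],
    [[-0.08, -0.12, 0.15], 0, 0.6],
    [[-0.08, -0.12, 0.15], 0, 0.6],
    [[-0.08, -0.12, 0.15], 0, 0.6],
    [[-0.08, 0, 0.15], 0, 0.6],
    [[-0.08, 0, 0.15], 0, 0.6],
    [[0, 0, 0], 0, 0.6],
    [[0, 0, 0], 0, 0.6]
  ]
}}

```text
time: 18.13
tool_pos: [461.7, -43.4, 359.9]
eef_rot: [-1.572, -0.039, 0.028]
contact_force: [0.9, -0.9, -0.3]
gripper_width: 34.2
```

```bash
python3 st.py
python3 - <<'E'
from meas import *
for n in("wrist","scene","side"):
    s=snap(n);P=world(s);q=toC(P[...,:2],C);x,y,z=q[...,0],q[...,1],P[...,2];print(n)
    if n=="scene": cv2.imwrite("pics/fin.png",cv2.resize(s["img"][150:390,130:450],None,fx=2.5,fy=2.5))
    for nm,y0,h in(("tin",-140,54),("tray",0,46),("box",140,56)):
        m=(abs(x-52)<30)&(abs(y-y0)<25)&(abs(z-h)<12)
        if m.sum()<100: print(nm,"hidden");continue
        A=np.c_[x[m],y[m],np.ones(m.sum())]
        t=(abs(y-y0)<8)&(abs(z-h)<14)&(z>h-6)&(x>-20)&(x<60)
        print(nm,m.sum(),np.median(z[m]).round(1),"slope",np.linalg.lstsq(A,z[m],rcond=None)[0][:2].round(4),"tail x",np.percentile(x[t],1).round(1))
a=load("scene0.npz");b=snap("scene");d=cv2.absdiff(a["img"],b["img"]).max(-1)
for nm,(u,v) in dict(bottle=(160,195),brush=(230,180),mailer=(432,405)).items(): print(nm,(d[v-30:v+30,u-35:u+35]>40).sum())
E
```

```text
t 18.1333 W [461.7 -43.4 359.9] C [-157.8    2.4] yawC -0.04 F [ 0.9 -0.9 -0.3] w 34.2 ov 25.0
wrist
tin 741 56.2 slope [-0.0027 -0.0061] tail x -1.3
tray 1347 47.7 slope [-0.0049 -0.001 ] tail x -1.6
box 707 58.8 slope [-0.0047  0.0011] tail x -1.7
scene
tin 423 54.4 slope [0.0056 0.0033] tail x 0.3
tray 519 45.8 slope [-0.0077  0.0005] tail x -0.6
box 637 57.0 slope [-0.0037  0.0072] tail x 0.2
side
tin 256 52.3 slope [-0.0089 -0.0084] tail x -7.8
tray 220 44.0 slope [-0.0025  0.0096] tail x -7.8
box 202 54.7 slope [-0.003   0.0132] tail x -7.5
bottle 0
brush 58
mailer 0
```

View pics/fin.png

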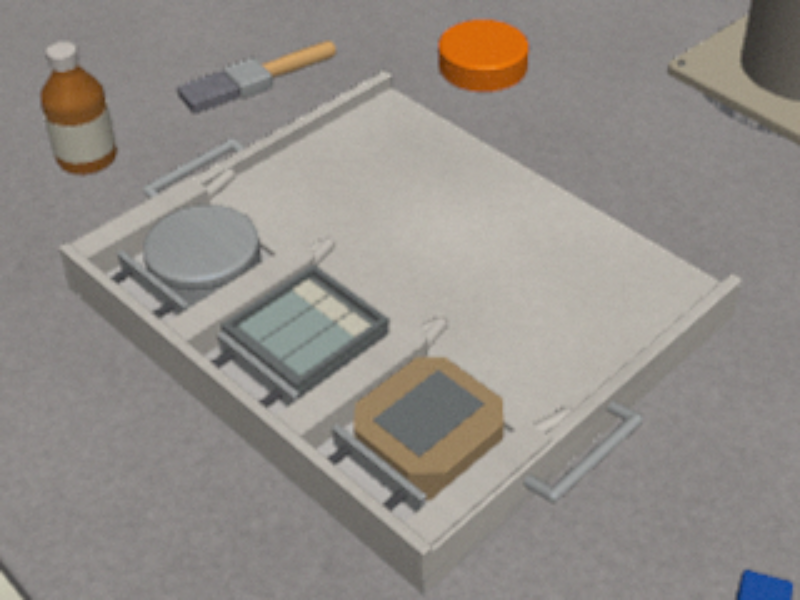

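The final view shows the tin at (200,245), the tray at (305,325) and the box at (428,410), all flat in their bays with their tails at the sill. The gripper is clear of everything, so I'll hand in.

```bash
python3 -c "
from station import bot
print(bot.sign_off())"
```

```text
the job is handed in; nothing more can be done
None
```

I loaded the tin into the right bay, the tray into the middle and the box into the left, and handed the job in after about 18 s of robot time. Each was pushed in with the part-closed fingers as a two-point fork until its tail cleared the sill. I then dragged the tail down with the fingers, since none of the three fitted between the open jaws.

- **Seating:** In the last views all three tops sit at the seated height, within about 2 mm. Tilts are at most 0.016 rad, against a limit of 0.04, and the centres are about 50 mm beyond the sill.
- **Spring plates:** The tails went 3–5 mm past the sill, so the plates were pushed back about 11 mm at most, short of the 16 mm limit. I estimated this from tail position and did not read it directly.
- **Force:** The horizontal force reached 14 to 17 N while pressing the tails down. That is above the spring's own 8.5 N, because it includes friction.
- **Bystanders:** The mailer and bottle show no change in the image. 58 pixels changed in the brush's window, which also takes in part of the carrier. The brush looks unmoved in the final picture, but I did not measure it separately.
- **Disagreement:** The side camera put the tails about 7 mm nearer the robot than the other two views. It placed the whole carrier about 6 mm off in the same direction at the start, so I took this as its calibration error.

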